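Open the desk book rack to its end stop

TASK

Make room in the desk book rack: press the red lock button on top of the sliding bookend down with the fingertips, then, keeping it pressed fully in the whole way, push the bookend away from the books until it comes up against the black end stop. Then let go so that the button springs up and locks the bookend there. Do not grip or squeeze the rack, and leave the things standing around it where they are.

Things in the scene. Friction and masses are not known exactly. Their poses are not given: they have to be found in the camera images.
- rack: Book rack fixed to the desk: wood base 150 (x) x 310 (y) x 12 mm high. Origin: on the desk, below the middle of the bookend's travel; z up, y = sliding direction. At the -y end stand a wooden end (118 mm high, outer face y = -173) and two books (to y = -124, 118 mm high); at the +y end the black end stop, 42 mm high, inner face y = +113.
- slide (a joint): Position of the white and grey sliding bookend (130 mm wide in x) along the rack's +y, in m: 0 = nearest the books, 0.160 = against the end stop. It starts locked at 0 (about 1 mm of play). Unlocked, it slides with about 2 N of friction plus slight damping and stays where it is left. Its grey head, 96 (x) x 67 (y) mm, has a flat top 125 mm above the desk.
- ledge (a point): Middle of the top edge of the inner (-y) face of the grey upright ledge on the bookend's head, 143 mm above the desk. The ledge is 96 mm wide (x), 10 mm thick, rises 18 mm above the head, and lies on the +y side of the button, its inner face 26 mm from the button's centre: fingertips on the button can push against it. Nothing is raised on the button's other three sides.
- lock (a joint): How far the red button is pressed, in m: 0 = up, 0.006 = fully down. Spring: it starts to move at about 4 N and is fully down at about 9 N. While it is up, a pin on it locks the bookend at the start or at the end stop; pressed 0.0035 or more the bookend is free. Let go at the end stop (slide above 0.158), it springs fully up and locks; let go part-way, it stays about half down and does not lock.
- button_top (a point): Centre of the flat top of the red square button, 36 x 36 mm, in the bookend's head; it travels with the bookend and goes down as the button is pressed. Unpressed its top is 135 mm above the desk (10 mm above the head around it, 8 mm below the top of the ledge). Its axes are the rack's: y is the sliding direction, z up.
- pot: Bystander: open green square pencil pot, 50 x 50 x 55 mm high, loose; origin at the centre of its underside.
- notes: Bystander: yellow block of notes, 76 x 76 x 22 mm high, loose; origin at the centre of its underside.
- stapler: Bystander: blue and black stapler, 34 x 110 (y) x 40 mm high, loose; origin at the centre of its underside.
- gluepot: Bystander: small glue jar with a white cap, 36 mm across, 75 mm high, loose; origin at the centre of its underside.

How it is judged:
On the way, in this order (a step that is already met when the one before it is completed fails the run):
1. the lock button is pressed down 3.5 mm or more while the bookend is still within 20 mm of where it started (value of joint lock above 0.0035 m and distance of button_top from where it was at the start of the episode below 0.02 m and contact force between the fingers and rack above 0.5 N), for 0.05 s.
2. the bookend is at the end stop (within 3 mm) with the button still pressed (value of joint slide above 0.157 m and value of joint lock above 0.0035 m), for 0.05 s.
At the end, for the whole second after the job is handed in: the bookend stands at rest within 4 mm of the end stop (slide above 0.156), the button is up again (lock below 0.0015), and every bystander is upright and within 20 mm of where it started (value of joint slide above 0.156 m and value of joint lock below 0.0015 m and velocity of joint slide between -0.005 and 0.005 m/s and not (distance of any of pot, notes, stapler, gluepot from where it was at the start of the episode above 0.02 m or angle between any of pot, notes, stapler, gluepot's own z axis and vertical above 0.3 rad)); the robot touches nothing.
It fails at once if the button is let up (pressed less than 3.4 mm) while the bookend is part-way (between 10 mm and 150 mm along) (value of joint lock below 0.0034 m and value of joint slide between 0.01 and 0.15 m).
It fails at once if the fingers squeeze or shove the rack with more than 60 N (contact force between the fingers and rack above 60 N).
It fails at once if a bystander is lifted, tipped or moved more than 20 mm (distance of any of pot, notes, stapler, gluepot from where it was at the start of the episode above 0.02 m or angle between any of pot, notes, stapler, gluepot's own z axis and vertical above 0.3 rad).
It also fails if it takes over 35 s, if anything falls off the work surface, if the arm or the gripper's body presses on something with over 40 N, if the wrist force passes 120 N, or if a joint passes its speed limit or range.

ROBOT

A 6-joint arm with a two-finger parallel gripper is mounted at the origin on the work surface. World frame = base frame: x ahead of the robot, y to its left, z up, the work surface at z = 0. Lengths are in m, angles in rad, forces in N, time in s.
With the tool pointing down it reaches from about 0.35 to 0.925 m from the base axis. Payload 6.4 kg.
Tool frame: the origin (TCP) lies at the very end of the fingers, on their centre line; the grasp point (between the pads) lies 19 mm behind it; z points along the fingers, y is the line along which they close (so a half turn about z gives the same grasp; the last joint's range is limited). The gripper opens to 85 mm and grips with 20 to 120 N. Pads are 22 mm wide; open, the fingers measure 114 mm over their backs; the gripper's body (76 mm by 85 mm) begins 54 mm behind the grasp point. The pads swing forward as they close: fully open they stand 13 mm farther back than shut.
Start: joints at [1.162, 0.245, 1.558, -0, 1.339, -0.174], TCP at [0.151, 0.632, 0.231] pointing down, gripper open.
Joint ranges: [-3.13, 3.13], [-1.02, 2.26], [0.13, 2.54], [-0.95, 4.09], [0.21, 2.88], [-2.74, 2.74]. Speed limits (rad/s): [2.57, 2.57, 3.14, 3.14, 3.14, 3.14].

INTERFACE

Orientations are given as a 3x3 rotation matrix whose columns are the frame's x, y, z axes.
In Python, from bench import env gives the robot as it stands.
- The arm moves only by the tool drive_tool, never from a script. Its argument "targets" is a list of rows, each a list of 7 numbers: the opening, from -1 (shut) to 1 (fully open), then the shift along the tool's x, y, z in units of 0.2 m (1.0 is 0.2 m), then the turn, a rotation vector about the tool's x, y, z in units of 120 degrees (1.0 is 120 degrees). In form: [[jaw, x, y, z, wx, wy, wz], ...]. A call has 1 to 8 rows; each row shifts and turns the commanded pose from where the row before left it, along the tool's axes as they then stand; what a row does not reach is not made up. A row lasts 1/12 s, in which the tool goes at most 41.7 mm and 7.16 degrees, less where a joint would pass 70% of its speed; a pose out of reach is approached as far as the arm can. A call with a number of a shift or a turn outside -1 to 1 is refused whole. A call with a gripper value outside its range is refused whole. The fingers move at their own pace and stop on an object; "squeeze" is the grip in N (left out, the last holds). Time passes only in rows, so rows that do not move let the fingers close. It gives the time, the measured TCP pose, the force, the opening and the grip force at its end, in the units of the state.
- env.sense(): the state, without advancing time (a new reading comes with each control period).
- env.capture(name): name is "scene" or "top" or "wrist"; returns a dict with "img" (384x512x3 uint8, red, green, blue), "depth" (384x512 float32, m along the optical axis (not along the pixel's ray), 0 where there is no reading), "camera_matrix" (3x3 intrinsics, pixels), "k1" (the pictures are not rectified: a ray, as slopes to the right and down, at radius r is drawn at 1 + k1 r^2 times it, then the intrinsics apply), "origin" and "attitude" of the camera in the world; the wrist camera has in their place "tool_from_camera" (4x4, takes a point from camera to tool coordinates, whose origin is the TCP and whose axes are the flange's). Camera axes: x right, y down, z forward; pixel columns grow to the right and rows downward; lengths in m; the calibration is good to about 2 mm. A picture is of the moment at which its call begins: read the wrist's pose just before it.
- env.finish_job(): hands the job in; it is judged then, once.
The state is a dict: "time": time; "joints": joint angles; "joint_vel": joint speeds; "joint_efforts": joint torques, N m; "tool_pos": TCP position; "eef_rot": TCP orientation; "wrist_force": force on the tool from outside, world axes, zero at the start; "moment": the same for the moment, N m; "gripper_width": finger opening in m; "grip_force": force on a finger pad.
Only numpy, scipy, OpenCV 4.12 (cv2) and the standard library are available. Lean on these libraries where they do the work, as an engineer would, in place of code of your own. Each camera call takes 0.05 s, during which the arm holds its last target. There are 200 camera calls.

## Working session

There is one attempt and no reset: what is moved stays moved. The work goes in short steps, Python scripts to look and compute and a tool call to move; the robot and the scene stay as the last step left them, time stands still between calls to the robot, and variables do not carry over. Pictures are saved under pics/ and viewed, at most 10 in all, crops included, and the job is handed in when it is done.

Besides the shell and the picture viewer there is one more tool, called as name(argument=value, ...) on one line, values as JSON. drive_tool: Moves the arm, as the interface text tells. Shifts and turns lie within -1 to 1; 1 stands for 0.2 m of shift or 120 degrees of turn. Its arguments: {"type":"object","properties":{"targets":{"type":"array","items":{"type":"array","items":{"type":"number"}}},"squeeze":{"type":"number"}},"required":["targets"]}

```bash
mkdir -p pics; cat > h.py <<'E'
import numpy as np, cv2
from bench import env
def cap(n):
    s=env.sense(); c=env.capture(n)
    if n=="wrist":
        T=np.array(c["tool_from_camera"]);R=np.array(s["eef_rot"]);p=np.array(s["tool_pos"])
        c["attitude"]=R@T[:3,:3]; c["origin"]=R@T[:3,3]+p
    return c
def rays(c,uv):
    K=np.array(c["camera_matrix"]);d=np.array([[c["k1"],0,0,0]])[0]
    q=cv2.undistortPoints(np.float64(uv).reshape(-1,1,2),K,d).reshape(-1,2)
    return np.c_[q,np.ones(len(q))]@np.array(c["attitude"]).T
def onplane(c,uv,z):
    r=rays(c,uv);o=np.array(c["origin"]);return o+r*((z-o[2])/r[:,2])[:,None]
def bydepth(c,uv):
    r=rays(c,uv);d=np.array([c["depth"][int(round(v)),int(round(u))] for u,v in uv]);return np.array(c["origin"])+r*d[:,None]
def redmask(c):
    h=cv2.cvtColor(c["img"],cv2.COLOR_RGB2HSV)
    return (((h[...,0]<8)|(h[...,0]>172))&(h[...,1]>150)&(h[...,2]>70)).astype(np.uint8)
def blobs(m,amin=60):
    cs,_=cv2.findContours(m,cv2.RETR_EXTERNAL,cv2.CHAIN_APPROX_NONE)
    return [k for k in cs if cv2.contourArea(k)>amin]
E
python3 - <<'E'
from h import *
s=env.sense();print({k:np.round(v,3) for k,v in s.items()})
ims=[]
for n in("scene","top"):
    c=cap(n);ims.append(c["img"]);print(n,c["origin"],c["k1"])
    for k in blobs(redmask(c)):
        r=cv2.minAreaRect(k);print(np.round(r[0]),np.round(r[1]),r[2],np.round(onplane(c,[r[0]],.135),3),np.round(bydepth(c,[r[0]]),3))
        print(np.round(onplane(c,cv2.boxPoints(r),.135),3))
    cv2.imwrite(f"pics/{n}1.png",c["img"][...,::-1])
E
```

```text
{'time': np.float64(0.0), 'joints': array([ 1.162,  0.246,  1.559, -0.   ,  1.339, -0.174]), 'joint_vel': array([ 0.001, -0.001, -0.001,  0.001,  0.001, -0.001]), 'joint_efforts': array([-2.0000e-03, -4.2953e+01, -3.2611e+01, -0.0000e+00,  6.0000e-03,
        0.0000e+00]), 'tool_pos': array([0.151, 0.632, 0.23 ]), 'eef_rot': array([[-0.973,  0.233, -0.001],
       [ 0.233,  0.973, -0.002],
       [ 0.   , -0.002, -1.   ]]), 'wrist_force': array([ 0.496, -0.534, -0.63 ]), 'moment': array([-0.023, -0.033,  0.007]), 'grip_force': np.float64(0.0), 'gripper_width': np.float64(0.085)}
scene [ 1.03994243 -0.22061469  0.81398341] -0.010255756948255547
[162. 221.] [16. 18.] 90.0 [[ 0.558 -0.135  0.135]] [[ 0.556 -0.135  0.131]]
[[ 0.531 -0.143  0.135]
 [ 0.549 -0.112  0.135]
 [ 0.585 -0.128  0.135]
 [ 0.566 -0.158  0.135]]
[417. 104.] [11. 34.] 80.53767395019531 [[0.561 0.564 0.135]] [[0.471 0.71  0.009]]
[[0.53  0.532 0.135]
 [0.558 0.623 0.135]
 [0.591 0.595 0.135]
 [0.563 0.506 0.135]]
top [0.43911911 0.05940492 0.77808484] 0.011455687774739938
[362. 201.] [22. 20.] 23.198591232299805 [[ 0.552 -0.132  0.135]] [[ 0.552 -0.132  0.135]]
[[ 0.545 -0.108  0.135]
 [ 0.576 -0.124  0.135]
 [ 0.56  -0.157  0.135]
 [ 0.529 -0.14   0.135]]
```

View pics/top1.png

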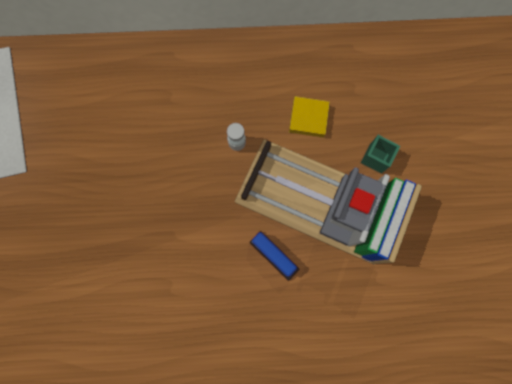

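View pics/scene1.png

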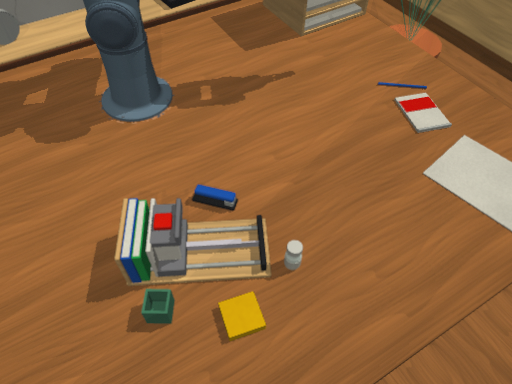

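The top view shows the rack with the red button at (362,201), books to its right and the black end stop at about (257,170). So the rack's +y points image left and up, roughly world (0.4, 0.92). The stapler is at (274,255), glue jar at (236,137), notes at (310,116) and pot at (380,154). In the scene view the button is at (162,221). I'll shut the fingers and move above the button.

drive_tool(targets=[[-1,-0.132,-0.15,-0.05,0,0,0],[-1,-0.132,-0.15,-0.05,0,0,0],[-1,-0.132,-0.15,0,0,0,0],[-1,-0.132,-0.15,0,0,0,0],[-1,-0.132,-0.15,0,0,0,0],[-1,-0.132,-0.15,0,0,0,0],[-1,-0.132,-0.15,0,0,0,0],[-1,-0.132,-0.15,0,0,0,0]], squeeze=20)

```text
time: 0.77
tool_pos: [0.3009, 0.3478, 0.2509]
eef_rot: [[-0.973, 0.232, -0.0], [0.232, 0.973, -0.0], [0.0, -0.0, -1.0]]
wrist_force: [0.8, -0.3, 0.3]
gripper_width: 0.0001
grip_force: 0.0
```

drive_tool(targets=[[-1,-0.132,-0.15,0,0,0,0],[-1,-0.132,-0.15,0,0,0,0],[-1,-0.132,-0.15,0,0,0,0],[-1,-0.132,-0.15,0,0,0,0],[-1,-0.132,-0.15,0,0,0,0],[-1,-0.132,-0.15,0,0,0,0],[-1,-0.132,-0.15,0,0,0,0],[-1,-0.132,-0.15,0,0,0,0]])

```text
time: 1.43
tool_pos: [0.4506, 0.0651, 0.2511]
eef_rot: [[-0.972, 0.233, 0.0], [0.233, 0.972, 0.0], [-0.0, 0.0, -1.0]]
wrist_force: [0.2, -0.5, 0.5]
gripper_width: -0.0001
grip_force: 0.0
```

drive_tool(targets=[[-1,-0.132,-0.15,0,0,0,0.044],[-1,-0.132,-0.15,0,0,0,0.044],[-1,-0.132,-0.15,0,0,0,0],[-1,-0.132,-0.15,0,0,0,0],[-1,0,0,0,0,0,0],[-1,0,0,0,0,0,0]])

```text
time: 1.93
tool_pos: [0.5082, -0.0831, 0.2507]
eef_rot: [[-0.912, 0.41, -0.001], [0.41, 0.912, 0.001], [0.001, 0.0, -1.0]]
wrist_force: [-0.4, 0.5, 0.6]
gripper_width: 0.0001
grip_force: 0.0
```

```bash
python3 - <<'E'
from h import *
s=env.sense();print(np.round(s["tool_pos"],4),np.round(s["eef_rot"],3).tolist())
for n in("wrist","top"):
    c=cap(n)
    if n=="wrist":print(np.round(c["tool_from_camera"],3).tolist());cv2.imwrite("pics/w1.png",c["img"][...,::-1])
    for k in blobs(redmask(c)):
        r=cv2.minAreaRect(k);print(n,np.round(r[0]),np.round(r[1]),r[2],np.round(onplane(c,[r[0]],.135),4))
        b=onplane(c,cv2.boxPoints(r),.135)[:,:2];print(np.round(b,4).tolist())
        e=np.diff(np.r_[b,b[:1]],axis=0);print(np.linalg.norm(e,axis=1),np.degrees(np.arctan2(e[:,1],e[:,0]))%90)
E
```

```text
[ 0.5082 -0.0831  0.2507] [[-0.912, 0.41, -0.001], [0.41, 0.912, 0.001], [0.001, 0.0, -1.0]]
[[0.0, -0.948, -0.319, 0.081], [1.0, 0.0, -0.0, 0.001], [0.001, -0.319, 0.948, -0.143], [0.0, 0.0, 0.0, 1.0]]
wrist [228. 248.] [36. 37.] 90.0 [[ 0.5521 -0.1312  0.135 ]]
[[0.5288, -0.1385], [0.5425, -0.108], [0.5763, -0.1236], [0.562, -0.1554]]
[0.03343454 0.03726093 0.0348402  0.03731268] [65.81750676 65.20233033 65.83424229 63.04363303]
```

View pics/w1.png

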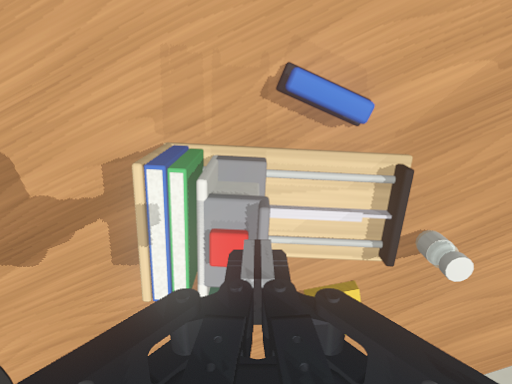

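The wrist view shows the button at (228,248) next to the shut fingers' tips (257,245). The rack's base far edge runs from (270,150) to (410,157), and the black stop lies at columns 383–411. Next I'll work out the sliding direction and the shift in tool axes.

```bash
python3 - <<'E'
from h import *
s=env.sense();R=np.array(s["eef_rot"]);c=cap("wrist");im=c["img"]
g=cv2.cvtColor(im,cv2.COLOR_RGB2GRAY)
# rails: bright grey low-saturation pixels between head and stop
h=cv2.cvtColor(im,cv2.COLOR_RGB2HSV);m=((h[...,1]<45)&(h[...,2]>110)).astype(np.uint8);m[:, :272]=0;m[:,385:]=0;m[:160]=0;m[260:]=0
for k in blobs(m,80):
    x0,y0,x1,y1=*k.min((0,1)),*k.max((0,1))
    l=cv2.fitLine(k,cv2.DIST_HUBER,0,.01,.01).ravel()
    P=onplane(c,[l[2:]-40*l[:2],l[2:]+40*l[:2]],.03);d=P[1]-P[0];print("rail",x0,x1,y0,y1,np.degrees(np.arctan2(d[1],d[0])))
# black stop
m=((h[...,2]<60)).astype(np.uint8);m[:,:375]=0;m[:155]=0;m[272:]=0;m[:,420:]=0
for k in blobs(m,200):
    r=cv2.minAreaRect(k);P=onplane(c,cv2.boxPoints(r),.042);e=np.diff(np.r_[P,P[:1]],axis=0);print("stop",np.round(P,3).tolist(),np.degrees(np.arctan2(e[:,1],e[:,0]))%90,np.linalg.norm(e,axis=1))
d=np.array([.552,-.1315,.135])-s["tool_pos"];print("tool shift m",R.T@d)
E
```

```text
rail 272 380 237 248 62.95530936053009
rail 272 384 206 222 63.20954819088914
rail 272 384 171 183 62.90099282286874
tool shift m [-0.06109844 -0.02822291  0.11566977]
```

drive_tool(targets=[[-1,0,0,0,0,0,0.0235],[-1,-0.15,-0.05,0,0,0,0],[-1,-0.155,-0.046,0,0,0,0],[-1,0,0,0.15,0,0,0],[-1,0,0,0.15,0,0,0],[-1,0,0,0.13,0,0,0],[-1,0,0,0.05,0,0,0],[-1,0,0,0,0,0,0]])

```text
time: 2.75
tool_pos: [0.552, -0.124, 0.1523]
eef_rot: [[-0.893, 0.45, -0.006], [0.45, 0.893, 0.003], [0.006, -0.0, -1.0]]
wrist_force: [-0.1, -0.4, 0.2]
gripper_width: 0.0003
grip_force: 0.0
```

```bash
python3 - <<'E'
from h import *
s=env.sense();R=np.array(s["eef_rot"]);print(np.round(s["tool_pos"],4),R.round(3).tolist(),s["wrist_force"])
c=cap("wrist")
cv2.imwrite("pics/w2.png",cv2.resize(c["img"][100:350,130:400],None,fx=2,fy=2)[...,::-1])
for k in blobs(redmask(c)):
    P=onplane(c,k.reshape(-1,2),.135)-s["tool_pos"];q=P@R;print("button in tool x,y range",q.min(0).round(4),q.max(0).round(4))
E
```

```text
[ 0.552  -0.124   0.1523] [[-0.893, 0.45, -0.006], [0.45, 0.893, 0.003], [0.006, -0.0, -1.0]] [-0.07880512 -0.37344553  0.18769856]
button in tool x,y range [-0.0232 -0.0247  0.0172] [0.0137 0.0102 0.0174]
```

View pics/w2.png

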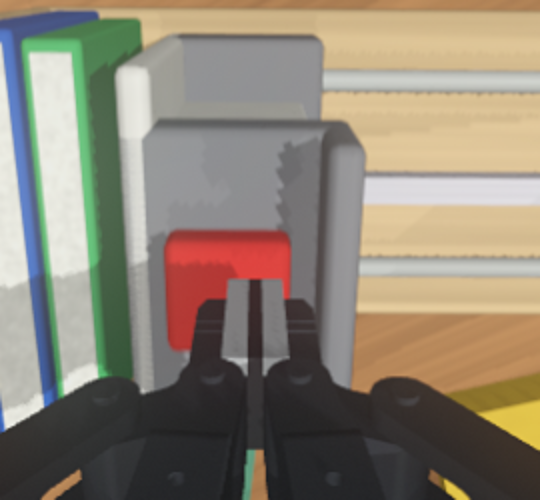

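The crop shows the red button at (228,290) with the shut fingertips over its right half and the ledge clear to the right. The button's centre is about 5 mm along -x and 7 mm along -y of the TCP in tool axes. I'll correct most of that and descend gently.

drive_tool(targets=[[-1,-0.025,-0.015,0,0,0,0],[-1,0,0,0.05,0,0,0],[-1,0,0,0.02,0,0,0],[-1,0,0,0,0,0,0],[-1,0,0,0,0,0,0]])

```text
time: 3.22
tool_pos: [0.557, -0.131, 0.1413]
eef_rot: [[-0.892, 0.451, -0.0], [0.451, 0.892, 0.0], [0.0, 0.0, -1.0]]
wrist_force: [-0.4, -0.1, 0.8]
gripper_width: 0.0002
grip_force: 0.0
```

drive_tool(targets=[[-1,0,0,0.01,0,0,0],[-1,0,0,0.01,0,0,0],[-1,0,0,0,0,0,0]])

```text
time: 3.47
tool_pos: [0.5569, -0.131, 0.137]
eef_rot: [[-0.892, 0.451, -0.0], [0.451, 0.892, 0.0], [0.0, -0.0, -1.0]]
wrist_force: [-0.4, 0.2, -0.9]
gripper_width: -0.0005
grip_force: 0.0
```

drive_tool(targets=[[-1,0,0,0.015,0,0,0],[-1,0,0,0.01,0,0,0],[-1,0,0,0,0,0,0],[-1,0,0,0,0,0,0]])

```text
time: 3.8
tool_pos: [0.5575, -0.1312, 0.1331]
eef_rot: [[-0.892, 0.451, 0.001], [0.451, 0.892, -0.0], [-0.001, 0.0, -1.0]]
wrist_force: [-1.5, 1.0, 6.3]
gripper_width: 0.0001
grip_force: 2.6
```

drive_tool(targets=[[-1,0,0,0.01,0,0,0],[-1,0,0,0,0,0,0],[-1,0,0,0,0,0,0]])

```text
time: 4.05
tool_pos: [0.5576, -0.1312, 0.1314]
eef_rot: [[-0.892, 0.451, 0.001], [0.451, 0.892, -0.0], [-0.001, 0.0, -1.0]]
wrist_force: [-1.9, 1.6, 6.6]
gripper_width: 0.0
grip_force: 3.3
```

drive_tool(targets=[[-1,0,0,0.012,0,0,0],[-1,0,0,0.01,0,0,0],[-1,0,0,0,0,0,0]])

```text
time: 4.3
tool_pos: [0.5579, -0.1313, 0.1289]
eef_rot: [[-0.892, 0.451, 0.001], [0.451, 0.892, -0.001], [-0.001, -0.0, -1.0]]
wrist_force: [-6.8, 3.2, 16.8]
gripper_width: -0.0002
grip_force: 8.3
```

drive_tool(targets=[[-1,0,0,0.008,0,0,0],[-1,0,0,0,0,0,0],[-1,0,0,0,0,0,0]])

```text
time: 4.55
tool_pos: [0.5582, -0.1314, 0.1289]
eef_rot: [[-0.893, 0.451, 0.001], [0.451, 0.893, -0.001], [-0.001, -0.0, -1.0]]
wrist_force: [-10.0, 4.0, 24.4]
gripper_width: -0.0
grip_force: 12.1
```

drive_tool(targets=[[-1,0,0.015,0,0,0,0],[-1,0,0.02,0,0,0,0],[-1,0,0.02,0,0,0,0],[-1,0,0.02,0,0,0,0]])

```text
time: 4.88
tool_pos: [0.5649, -0.1181, 0.1288]
eef_rot: [[-0.892, 0.451, 0.001], [0.451, 0.892, -0.001], [-0.001, -0.001, -1.0]]
wrist_force: [-10.5, 3.0, 23.8]
gripper_width: 0.0001
grip_force: 11.9
```

drive_tool(targets=[[-1,0,0.025,0,0,0,0],[-1,0,0.025,0,0,0,0],[-1,0,0.025,0,0,0,0],[-1,0,0.025,0,0,0,0],[-1,0,0.025,0,0,0,0],[-1,0,0.025,0,0,0,0]])

```text
time: 5.38
tool_pos: [0.5787, -0.0912, 0.1289]
eef_rot: [[-0.893, 0.451, 0.002], [0.451, 0.893, -0.001], [-0.002, -0.0, -1.0]]
wrist_force: [-9.7, 2.1, 23.1]
gripper_width: 0.0001
grip_force: 11.5
```

drive_tool(targets=[[-1,0,0.025,0,0,0,0],[-1,0,0.025,0,0,0,0],[-1,0,0.025,0,0,0,0],[-1,0,0.025,0,0,0,0],[-1,0,0.025,0,0,0,0],[-1,0,0.025,0,0,0,0]])

```text
time: 5.88
tool_pos: [0.5924, -0.0643, 0.1289]
eef_rot: [[-0.893, 0.451, 0.002], [0.451, 0.893, -0.001], [-0.002, -0.0, -1.0]]
wrist_force: [-8.5, 1.2, 22.1]
gripper_width: -0.0
grip_force: 11.0
```

```bash
python3 - <<'E'
from h import *
s=env.sense();R=np.array(s["eef_rot"]);print(np.round(s["tool_pos"],4),s["wrist_force"]@R)
c=cap("wrist");cv2.imwrite("pics/w3.png",cv2.resize(c["img"][100:350,130:430],None,fx=2,fy=2)[...,::-1])
for k in blobs(redmask(c)):
    P=onplane(c,k.reshape(-1,2),.129)-s["tool_pos"];q=P@R;print("button in tool",q.min(0).round(4),q.max(0).round(4))
E
```

```text
[ 0.5924 -0.0643  0.1289] [  8.09125292  -2.74514325 -22.07746635]
button in tool [-0.0137 -0.0209 -0.0002] [ 0.0211  0.0138 -0.0001]
```

View pics/w3.png

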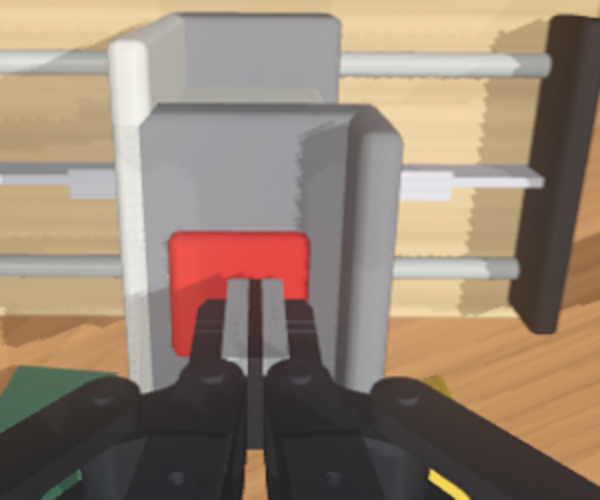

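The picture shows the bookend moving along with the fingers: the button is at (240,292) and held down, the ledge at column 375, and the black stop at column 550, still about half the travel away. The press holds at 22 N, so I'll go on.

drive_tool(targets=[[-1,0,0.025,0,0,0,0],[-1,0,0.025,0.002,0,0,0],[-1,0,0.025,0,0,0,0],[-1,0,0.025,0.002,0,0,0],[-1,0,0.025,0,0,0,0],[-1,0,0.025,0,0,0,0],[-1,0,0.025,0,0,0,0]])

```text
time: 6.52
tool_pos: [0.6086, -0.0328, 0.1288]
eef_rot: [[-0.893, 0.451, 0.003], [0.451, 0.893, -0.001], [-0.003, 0.001, -1.0]]
wrist_force: [-9.7, 2.3, 25.0]
gripper_width: -0.0001
grip_force: 12.2
```

drive_tool(targets=[[-1,0,0.025,0,0,0,0],[-1,0,0.025,0.002,0,0,0],[-1,0,0.025,0,0,0,0],[-1,0,0.025,0.002,0,0,0],[-1,0,0.025,0,0,0,0],[-1,0,0.025,0,0,0,0],[-1,0,0.025,0,0,0,0]])

```text
time: 7.1
tool_pos: [0.6248, -0.0013, 0.1288]
eef_rot: [[-0.893, 0.451, 0.004], [0.451, 0.893, -0.0], [-0.004, 0.001, -1.0]]
wrist_force: [-9.4, 2.4, 27.6]
gripper_width: -0.0001
grip_force: 13.2
```

drive_tool(targets=[[-1,0,0.02,0,0,0,0],[-1,0,0.02,0,0,0,0],[-1,0,0.015,0,0,0,0],[-1,0,0.01,0,0,0,0],[-1,0,0.005,0,0,0,0],[-1,0,0,0,0,0,0]])

```text
time: 7.6
tool_pos: [0.6311, 0.0111, 0.1288]
eef_rot: [[-0.893, 0.451, 0.004], [0.451, 0.893, -0.001], [-0.004, 0.001, -1.0]]
wrist_force: [-9.2, 2.2, 27.1]
gripper_width: 0.0001
grip_force: 13.0
```

drive_tool(targets=[[-1,0,0.01,0,0,0,0],[-1,0,0.01,0,0,0,0],[-1,0,0,0,0,0,0]])

```text
time: 7.85
tool_pos: [0.6317, 0.0119, 0.1287]
eef_rot: [[-0.893, 0.45, 0.001], [0.45, 0.893, -0.006], [-0.003, -0.005, -1.0]]
wrist_force: [-15.1, -7.1, 28.7]
gripper_width: -0.0003
grip_force: 14.2
```

About 13 N now builds up along the slide after 161 mm, so the bookend is against the stop. I'll lift straight up.

drive_tool(targets=[[-1,0,0,-0.02,0,0,0],[-1,0,0,-0.03,0,0,0],[-1,0,0,-0.05,0,0,0],[-1,0,0,-0.1,0,0,0],[-1,0,0,-0.15,0,0,0],[-1,0,0,-0.15,0,0,0],[-1,0,0,0,0,0,0],[-1,0,0,0,0,0,0]])

```text
time: 8.52
tool_pos: [0.6318, 0.0145, 0.2252]
eef_rot: [[-0.892, 0.451, 0.004], [0.451, 0.892, -0.0], [-0.004, 0.002, -1.0]]
wrist_force: [0.7, -1.0, -0.4]
gripper_width: -0.0002
grip_force: 0.0
```

```bash
python3 - <<'E'
from h import *
s=env.sense();R=np.array(s["eef_rot"]);print(np.round(s["tool_pos"],4),s["wrist_force"])
c=cap("wrist");cv2.imwrite("pics/w4.png",c["img"][...,::-1])
for n in("wrist","top"):
  c=cap(n)
  for k in blobs(redmask(c)):
    r=cv2.minAreaRect(k);m=np.zeros(c["img"].shape[:2],np.uint8);cv2.drawContours(m,[k],-1,1,-1);m=cv2.erode(m,np.ones((5,5)))
    v,u=np.nonzero(m);print(n,r[:2],onplane(c,[r[0]],.135).round(4),"z",np.median(bydepth(c,np.c_[u,v])[:,2]) if len(u) else None)
E
```

```text
[0.6318 0.0145 0.2252] [ 0.72375797 -1.02545481 -0.35960513]
wrist ((248.0, 193.5), (43.0, 44.0)) [[0.6254 0.0099 0.135 ]] z 0.13481229876370654
```

View pics/w4.png

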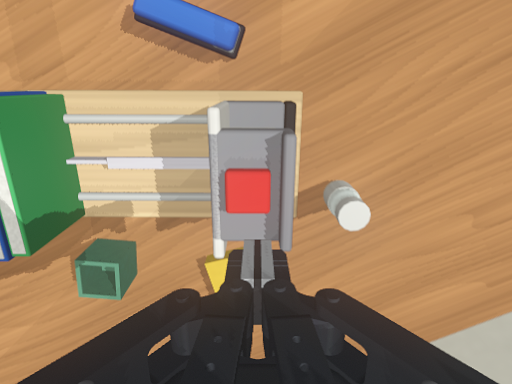

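The bookend stands against the black stop (290,120). The button at (248,193) is back up, its measured height being 134.8 mm against 135 mm unpressed. The bystanders are standing where they were and the arm is clear, so I'm handing in.

```bash
python3 -c "
from bench import env
print(env.finish_job())"
```

```text
the job is handed in; nothing more can be done
None
```

The job is handed in, with no verdict returned: the bookend slid about 161 mm to the end stop with the button held down, the button sprang back up (measured 134.8 mm), and the bystanders look undisturbed.

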